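# Tuck the flashing under the shingle and hold it down

## Robot

A 6-joint arm with a two-finger parallel gripper is mounted at the origin on the work surface. World frame = base frame: x ahead of the robot, y to its left, z up, the work surface at z = 0. Lengths are in m, angles in degrees, forces in N, time in s.
With the tool pointing down it reaches from about 0.325 to 0.875 m from the base axis. Payload 4.4 kg.
Tool frame: the origin (TCP) lies between the finger pads; the fingertips stand 25 mm ahead of it and the grasp point (between the pads) lies 6 mm ahead of it; z points along the fingers, y is the line along which they close (so a half turn about z gives the same grasp; the last joint's range is limited). The gripper opens to 85 mm and grips with 20 to 120 N. Pads are 22 mm wide; open, the fingers measure 114 mm over their backs; the gripper's body (76 mm by 85 mm) begins 54 mm behind the grasp point. The pads swing forward as they close: fully open they stand 13 mm farther back than shut.
Start: joints at [67.981, 11.837, 88.321, -0, 79.842, -8.623], TCP at [0.133, 0.559, 0.256] pointing down, gripper open.
Joint ranges: [-156.59, 156.59], [-49.26, 127.26], [12.9, 141.05], [-63.56, 243.56], [4.71, 150.69], [-161.64, 161.64]. Speed limits (degrees/s): [159.86, 159.86, 180, 180, 180, 180].

## Interface

Orientations are given as a 3x3 rotation matrix whose columns are the frame's x, y, z axes.
In Python, from bench import ctrl gives the robot as it stands. The module is installed in compiled form; this text tells all that it offers.
- The arm moves only by the shell command python3 -m inch 'ROWS' [FORCE]. ROWS is JSON, a list of rows, each a list of 3 entries, a list of its own where there are three numbers: the shift along the world's x, y, z in m, then the turn about the world's z in rad, then the opening, from -1 (shut) to 1 (fully open), so that 0 is half open. In form: [[[x, y, z], yaw, hand], ...]. A call has exactly 5 rows; each row is the pose to reach, as a shift and turn from the pose commanded when the call began; what a row does not reach only later rows make up. A row lasts 1/8 s, in which the tool goes at most 62.5 mm and 10.7 degrees, less where a joint would pass 70% of its speed; a pose out of reach is approached as far as the arm can. A call with a gripper value outside its range is refused whole. The fingers move at their own pace and stop on an object; FORCE is the grip in N (left out, the last holds). Time passes only in rows, so rows that repeat a pose let the fingers close, or fill a call up. It gives the time, the measured TCP pose, the force, the opening and the grip force at its end, in the units of the state.
- ctrl.observe(): the state, without advancing time (a new reading comes with each control period).
- ctrl.camera(name): name is "scene" or "top" or "wrist"; returns the picture (384x512x3 uint8, red, green, blue); there is no depth.
- ctrl.get_calibration(name): a dict with "fov_y" (degrees; the focal length in pixels is half the picture's height over the tangent of half this angle, whatever the lens; pixels are square), "cx", "cy" (the principal point, pixels), "k1" (the pictures are not rectified: a ray, as slopes to the right and down, at radius r is drawn at 1 + k1 r^2 times it, then the intrinsics apply), "rvec" (rotation vector, rad) and "tvec" (3), from world to camera coordinates, as OpenCV has them; the wrist camera has in their place "T_tool_cam" (4x4, takes a point from camera to tool coordinates, whose origin is the TCP and whose axes are the flange's). Camera axes: x right, y down, z forward; pixel columns grow to the right and rows downward; lengths in m; the calibration is good to about 2 mm. A picture is of the moment at which its call begins: read the wrist's pose just before it. get_calibration takes no time and is no camera call.
- ctrl.sign_off(): hands the job in; it is judged then, once.
The state is a dict: "time": time; "q": joint angles; "qvel": joint speeds; "effort": joint torques, N m; "ee_pos": TCP position; "tool_rot": TCP orientation; "wrist_force": force on the tool from outside, world axes, zero at the start; "wrist_torque": the same for the moment, N m; "finger_gap": opening from 0.0 (shut) to 1.0 (fully open); "grasp_force": force on a finger pad.
Only numpy, scipy, OpenCV 4.12 (cv2) and the standard library are available. Lean on these libraries where they do the work, as an engineer would, in place of code of your own. Each camera call takes 0.05 s, during which the arm holds its last target. There are 200 camera calls.

## Task

On the bench is a small birdhouse roof panel with one loose pink shingle in its lower course. Take the aluminium flashing (its standing rib is there to grip), bring it to the plywood in front of that shingle and, without lifting the shingle, slide its red-lined front edge squarely and centrally under it until it stops against the batten inside (the red line is then at the shingle's edge). Finish holding it there: keep the gripper pressing the flashing down flat on the plywood with a firm push of about 10 to 15 N, and leave the finial, tin and hammer alone.

Things in the scene. Friction and masses are not known exactly. Their poses are not given: they have to be found in the camera images.
- flashing: The aluminium flashing, loose, 170 g (mass may differ by a quarter), lying on the bench rib up. A flat flange 100 mm (x) by 100 mm (y), 3 mm thick, with a standing rib 8 mm thick (x), 100 mm long (y) that rises to 41 mm above the underside. Origin: on the underside, below the middle of the rib. x points to the front edge (75 mm from the origin; the rear edge is 25 mm behind it), z up. A red line across the flange lies 35 mm behind the front edge.
- rib (a point): Centre of the flashing's rib, 22 mm above the flashing's underside, the place to grip (across the 8 mm, along x; the rib stands free from 3 to 41 mm above the underside). Axes as the flashing.
- front (a point): Middle of the flashing's front edge, on its underside. Axes as the flashing.
- roof: The roof panel, fixed to the bench, its yaw varying by up to about 17 degrees. Origin at bench level under its middle; x points up the roof, away from the open plywood and into the lap; z up. It carries the plywood deck, grey shingles nailed flat on the deck (8 mm high) on both sides of the loose one from 78 mm off its middle line outwards, and a grey upper course whose top is 24 mm above the deck.
- deck: The plywood deck of the roof panel, 300 mm (x) by 320 mm (y), 18 mm thick, level, its top 18 mm above the bench. Origin and axes as the roof. It is bare from its lower edge (x = -150 mm) up to the shingles (x = 10 mm).
- lap_mouth (a point): Point on the top of the deck, straight below the middle of the loose shingle's lower edge. Axes as the roof: x points in under the shingle. The gap is 7 mm high and 148 mm wide; the batten that stops the flashing is 35 mm further in along x.
- shingle (a joint): The loose pink shingle, 110 mm (x) by 148 mm (y) by 8 mm, underside 7 mm above the deck, hinged at its upper end. 0 = lying in place, grows as its lower edge is lifted (rad; 0.05 rad is 5.5 mm at the edge). Only its small weight and a weak spring hold it down.
- finial: Bystander: turned pink wood finial, 52 mm across, 108 mm tall, standing; origin at its foot.
- tin: Bystander: green tin of nails, 60 mm across, 75 mm tall, standing; origin at its foot.
- hammer: Bystander: hammer lying on the bench along its x axis; origin at its underside.
Not all that is in view belongs to the job. Of the things that look like the flashing, take the one that is nearest to the robot's base at the start.

How it is judged (in metres and radians):
On the way:
1. the flashing's front edge is under the loose shingle (x of front in the frame of lap_mouth above 0.008 m and y of front in the frame of lap_mouth between -0.03 and 0.03 m and z of front in the frame of lap_mouth between -0.003 and 0.007 m), for 0.1 s.
At the end, for the whole second after the job is handed in: Gripper still holding: front edge under 6 mm short of the batten, within 18 mm of centre, 5 deg of square; flat (2.3 deg, edge within 3 mm of deck), still, pressed on the deck by over 5 N, fingers bearing on it over 3 N, shingle down (under 0.02 rad) (x of front in the frame of lap_mouth above 0.029 m and y of front in the frame of lap_mouth between -0.018 and 0.018 m and z of front in the frame of lap_mouth between -0.003 and 0.003 m and angle between the x axis of flashing and the x axis of roof, either way round below 0.09 rad and angle between flashing's own z axis and vertical below 0.04 rad and value of joint shingle below 0.02 rad and contact force between flashing and deck above 5 N and contact force between the fingers and flashing above 3 N and linear speed of flashing below 0.02 m/s); the arm keeps its last pose, push and grip.
It fails at once if the loose shingle is lifted (more than 0.05 rad) (value of joint shingle above 0.05 rad).
It fails at once if a bystander is disturbed (moved more than 20 mm) (distance of any of finial, tin, hammer from where it was at the start of the episode above 0.02 m).
It also fails if it takes over 40 s, if anything falls off the work surface, if the arm or the gripper's body presses on something with over 40 N, if the wrist force passes 120 N, or if a joint passes its speed limit or range.

## Working session

There is one attempt and no reset: what is moved stays moved. The work goes in short steps, Python scripts to look and compute and a shell command to move; the robot and the scene stay as the last step left them, time stands still between calls to the robot, and variables do not carry over. Pictures are saved under pics/ and viewed, at most 10 in all, crops included, and the job is handed in when it is done.

```bash
mkdir -p pics; cat > h.py <<'E'
import numpy as np, cv2
from bench import ctrl
def K(c):
    f=192/np.tan(np.radians(c["fov_y"])/2); return f
def cam(name,st=None):
    c=ctrl.get_calibration(name)
    if "rvec" in c:
        R=cv2.Rodrigues(np.array(c["rvec"],float))[0]; t=np.array(c["tvec"],float).ravel()
        return c,R.T,-R.T@t
    st=st or ctrl.observe(); T=np.array(c["T_tool_cam"]); Rt=np.array(st["tool_rot"]); p=np.array(st["ee_pos"])
    return c,Rt@T[:3,:3],Rt@T[:3,3]+p
def ray(name,px,st=None):
    c,R,o=cam(name,st); f=K(c); px=np.atleast_2d(np.array(px,float))
    d=(px-[c["cx"],c["cy"]])/f; rd=np.linalg.norm(d,axis=1); r=rd.copy()
    for _ in range(30): r=rd/(1+c["k1"]*r*r)
    u=d*(r/np.maximum(rd,1e-9))[:,None]
    return o,np.c_[u,np.ones(len(u))]@R.T
def onplane(name,px,z,st=None):
    o,d=ray(name,px,st); return o+d*((z-o[2])/d[:,2])[:,None]
def proj(name,P,st=None):
    c,R,o=cam(name,st); q=(np.atleast_2d(P)-o)@R; u=q[:,:2]/q[:,2:]; r2=(u**2).sum(1,keepdims=True)
    return u*(1+c["k1"]*r2)*K(c)+[c["cx"],c["cy"]]
E
python3 - <<'E'
from h import *
s=ctrl.observe(); print(s["ee_pos"],np.round(s["tool_rot"],3).tolist(),s["wrist_force"],s["time"])
for n in("scene","top","wrist"):
    im=ctrl.camera(n); cv2.imwrite(f"pics/{n}0.png",im[:,:,::-1]); c,R,o=cam(n); print(n,c["fov_y"],c["k1"],o,R[:,2])
a=[cv2.imread(f"pics/{n}0.png") for n in("scene","top","wrist")]
cv2.imwrite("pics/all0.png",cv2.resize(np.vstack([np.hstack(a[:2])]),(800,300)))
E
```

```text
[0.1329659  0.55868496 0.25508976] [[-0.973, 0.232, -0.001], [0.232, 0.973, -0.002], [0.0, -0.002, -1.0]] [-0.26240015 -0.20942181 -0.20666738] 0.0
scene 54.423241372820186 0.0276266596394242 [ 1.4275997  -0.62674952  0.85864357] [-0.65792192  0.43316519 -0.61604112]
top 46.37729287140801 -0.004476875051013769 [ 0.29352178 -0.04616762  1.50751212] [ 0.18270811  0.00836216 -0.98313164]
wrist 62.034157368975634 -0.06914533958963309 [0.06220994 0.57537711 0.37420784] [ 0.28016007 -0.06753373 -0.95757482]
```

View pics/top0.png

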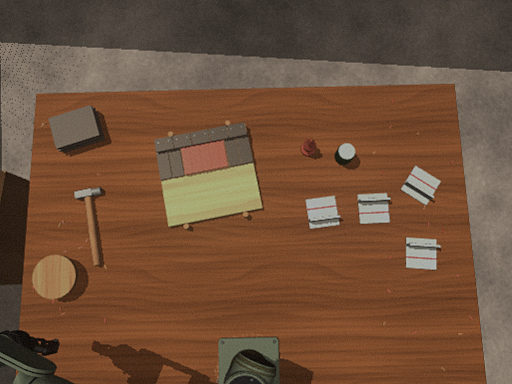

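View pics/scene0.png

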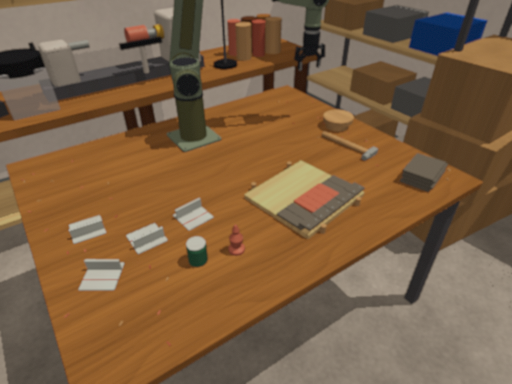

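The top view shows the roof at about (210,175), with the pink shingle at (205,157) and bare plywood below it. There are four flashing-like pieces at (323,212), (374,208), (421,186) and (422,254). The finial is at (309,148), the tin at (345,154) and the hammer at (92,225). Next I'll measure each piece's distance from the base.

```bash
python3 - <<'E'
from h import *
im=cv2.imread("pics/top0.png"); hsv=cv2.cvtColor(im,cv2.COLOR_BGR2HSV)
# light low-sat flange pieces
m=((hsv[...,1]<60)&(hsv[...,2]>120)).astype(np.uint8); m[:90]=0
m=cv2.morphologyEx(m,cv2.MORPH_CLOSE,np.ones((5,5)))
n,l,s,c=cv2.connectedComponentsWithStats(m)
for i in range(1,n):
    if s[i,4]<150: continue
    q=cv2.boxPoints(cv2.minAreaRect(np.argwhere(l==i)[:,::-1].astype(np.float32)))
    w=onplane("top",q,0.003); ctr=w.mean(0)
    print(c[i].round(),s[i,4],"ctr",ctr[:2].round(4),"dist",np.linalg.norm(ctr[:2]).round(3),"sides",np.linalg.norm(w-np.roll(w,1,0),axis=1).round(3)[:2], w[:,:2].round(3).tolist())
pk=((hsv[...,0]<8)|(hsv[...,0]>172))&(hsv[...,1]>110)&(hsv[...,2]>90)
pk=pk.astype(np.uint8); pk[:,:150]=0;pk[:,260:]=0;pk[:120]=0;pk[230:]=0
q=cv2.boxPoints(cv2.minAreaRect(np.argwhere(cv2.morphologyEx(pk,cv2.MORPH_OPEN,np.ones((5,5))))[:,::-1].astype(np.float32)))
w=onplane("top",q,0.033); print("pink",q.tolist(),w[:,:2].round(4).tolist(),np.linalg.norm(w-np.roll(w,1,0),axis=1).round(3))
yl=((hsv[...,0]>20)&(hsv[...,0]<40)&(hsv[...,1]>80)&(hsv[...,2]>120)).astype(np.uint8)
yl=cv2.morphologyEx(yl,cv2.MORPH_OPEN,np.ones((5,5))); yl[:,:140]=0
q=cv2.boxPoints(cv2.minAreaRect(np.argwhere(yl)[:,::-1].astype(np.float32)))
w=onplane("top",q,0.018); print("ply",q.tolist(),w[:,:2].round(4).tolist(),np.linalg.norm(w-np.roll(w,1,0),axis=1).round(3))
a=cv2.resize(im[110:280,290:450],None,fx=3,fy=3,interpolation=cv2.INTER_CUBIC)
cv2.imwrite("pics/c1.png",a)
E
```

```text
[ 20. 128.] 2936 ctr [0.793  0.6351] dist 1.016 sides [0.329 0.463] [[0.962, 0.876], [0.951, 0.414], [0.625, 0.403], [0.634, 0.848]]
[492. 252.] 8637 ctr [ 0.3508 -0.8294] dist 0.901 sides [0.819 0.167] [[0.753, -0.75], [0.768, -0.916], [-0.053, -0.901], [-0.065, -0.75]]
[346. 151.] 207 ctr [ 0.7083 -0.3524] dist 0.791 sides [0.054 0.053] [[0.71, -0.315], [0.747, -0.354], [0.706, -0.39], [0.67, -0.351]]
[420. 185.] 850 ctr [ 0.5804 -0.6002] dist 0.835 sides [0.107 0.101] [[0.57, -0.527], [0.652, -0.585], [0.591, -0.673], [0.509, -0.615]]
[373. 208.] 898 ctr [ 0.5069 -0.435 ] dist 0.668 sides [0.101 0.112] [[0.556, -0.38], [0.559, -0.492], [0.458, -0.489], [0.455, -0.379]]
[322. 212.] 896 ctr [ 0.4977 -0.2609] dist 0.562 sides [0.103 0.107] [[0.542, -0.203], [0.556, -0.308], [0.454, -0.319], [0.44, -0.214]]
[421. 253.] 933 ctr [ 0.3518 -0.584 ] dist 0.682 sides [0.113 0.101] [[0.307, -0.52], [0.407, -0.535], [0.397, -0.649], [0.297, -0.633]]
pink [[0.0, 0.0], [0.0, 0.0], [0.0, 0.0], [0.0, 0.0]] [[1.3007, 0.8882], [1.3007, 0.8882], [1.3007, 0.8882], [1.3007, 0.8882]] [0. 0. 0. 0.]
ply [[159.1923370361328, 180.9615478515625], [252.84619140625, 162.23077392578125], [261.8846435546875, 207.42306518554688], [168.23077392578125, 226.15383911132812]] [[0.6122, 0.2916], [0.6707, -0.0283], [0.5139, -0.0558], [0.4573, 0.2583]] [0.158 0.325 0.159 0.319]
```

View pics/c1.png

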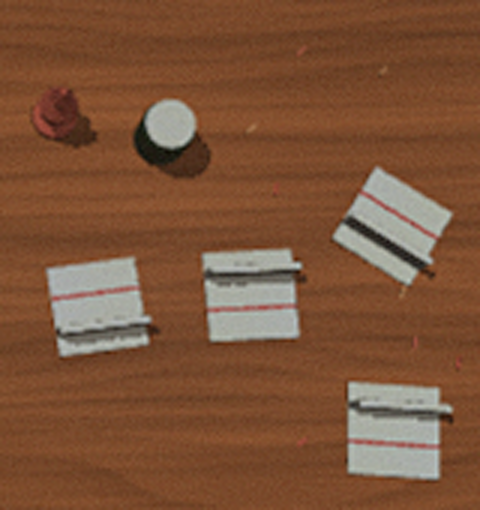

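There are four candidates: (322,212) at 0.562 m, (373,208) at 0.668 m, (421,253) at 0.682 m and (420,185) at 0.835 m. The crop confirms that (322,212), at lower left, is a full flange with a rib and a red line on its far side. It is nearest to the base, so I'll take that one. I'll go over the roof first and look at it with the wrist camera.

```bash
python3 -m inch '[[[0.04,-0.04,0.01],-0.125,1],[[0.08,-0.08,0.02],-0.25,1],[[0.12,-0.12,0.03],-0.375,1],[[0.16,-0.16,0.03],-0.5,1],[[0.2,-0.2,0.03],-0.615,1]]'
python3 -m inch '[[[0.04,-0.04,0],-0.125,1],[[0.08,-0.08,0],-0.25,1],[[0.12,-0.12,0],-0.375,1],[[0.16,-0.16,0],-0.5,1],[[0.2,-0.2,0],-0.615,1]]'
python3 - <<'E'
from h import *
s=ctrl.observe(); im=ctrl.camera("wrist"); cv2.imwrite("pics/w1.png",im[:,:,::-1])
import pickle; pickle.dump(s,open("w1.pkl","wb"))
print(s["time"],s["ee_pos"],np.round(s["tool_rot"],3).tolist())
E
```

```text
time: 0.78
ee_pos: [0.3342, 0.3579, 0.2863]
tool_rot: [[-0.658, 0.753, 0.0], [0.753, 0.658, 0.0], [-0.0, 0.0, -1.0]]
wrist_force: [0.3, 0.7, -0.1]
finger_gap: 1.002
grasp_force: 0.0
time: 1.4
ee_pos: [0.5341, 0.1579, 0.286]
tool_rot: [[-0.103, 0.995, -0.0], [0.995, 0.103, 0.0], [0.0, -0.0, -1.0]]
wrist_force: [0.6, 0.2, 0.4]
finger_gap: 1.002
grasp_force: 0.0
1.4 [0.53414112 0.15785757 0.28599042] [[-0.103, 0.995, -0.0], [0.995, 0.103, 0.0], [0.0, -0.0, -1.0]]
```

View pics/w1.png

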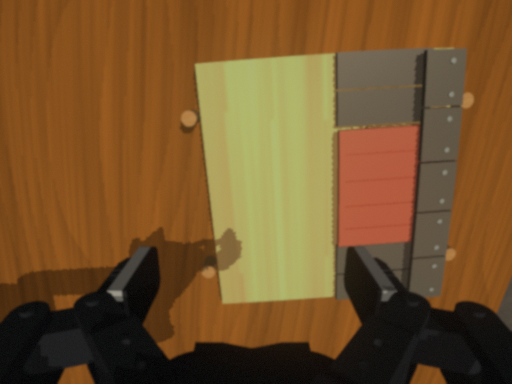

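The wrist view shows the roof. The loose pink shingle covers about (338..418, 125..246), with its lower edge at column 338. The bare ply covers (195..335, 55..303). I'll fit those edges.

```bash
python3 - <<'E'
from h import *; import pickle
s=pickle.load(open("w1.pkl","rb"))
im=cv2.imread("pics/w1.png"); hsv=cv2.cvtColor(im,cv2.COLOR_BGR2HSV); H,S,V=cv2.split(hsv)
def fit(p): 
    vx,vy,x,y=cv2.fitLine(p.astype(np.float32),cv2.DIST_HUBER,0,.01,.01).ravel(); return np.array([x,y]),np.array([vx,vy])
yaw=lambda d:np.degrees(np.arctan2(d[1],d[0]))
def big(m):
    m=cv2.morphologyEx(m.astype(np.uint8),cv2.MORPH_OPEN,np.ones((3,3)));n,l,st,c=cv2.connectedComponentsWithStats(m);return l==1+st[1:,4].argmax()
pk=big(((H<8)|(H>172))&(S>110)&(V>110)); ys,xs=np.nonzero(pk); print(xs.min(),xs.max(),ys.min(),ys.max())
rows=np.arange(135,238); L=np.c_[[np.nonzero(pk[r])[0].min()-.5 for r in rows],rows]
cols=np.arange(346,410); T=np.c_[cols,[np.nonzero(pk[:,c])[0].min()-.5 for c in cols]]; B=np.c_[cols,[np.nonzero(pk[:,c])[0].max()+.5 for c in cols]]
g=lambda P,z:onplane("wrist",P,z,s)[:,:2]
lo=fit(g(L,.033));t=fit(g(T,.033));b=fit(g(B,.033))
X=lambda a,c:a[0]+a[1]*np.linalg.solve(np.c_[a[1],-c[1]],c[0]-a[0])[0]
p1,p2=X(lo,t),X(lo,b); print("pink lower edge",p1,p2,"w",np.linalg.norm(p1-p2),"mid",(p1+p2)/2,"xaxis yaw from edge",yaw(p1-p2)-90,"sides",yaw(t[1]),yaw(b[1]))
yl=big((H>18)&(H<42)&(S>70)&(V>60)); 
rows=np.arange(75,215); L=np.c_[[np.nonzero(yl[r])[0].min()-.5 for r in rows],rows]; R=np.c_[[np.nonzero(yl[r])[0][np.nonzero(yl[r])[0]<345].max()+.5 for r in rows],rows]
cols=np.arange(205,325); T=np.c_[cols,[np.nonzero(yl[:,c])[0].min()-.5 for c in cols]]; 
cb=np.arange(235,325); B=np.c_[cb,[np.nonzero(yl[:,c])[0].max()+.5 for c in cb]]
l=fit(g(L,.018)); r=fit(g(R,.018)); t=fit(g(T,.018)); b=fit(g(B,.018))
for n,e in(("low",l),("up",r),("T",t),("B",b)): print(n,e[0],yaw(e[1]))
c1,c2,c3,c4=X(l,t),X(l,b),X(r,t),X(r,b); print("ply",c1,c2,c3,c4,np.linalg.norm(c1-c2),np.linalg.norm(c3-c4),"upmid",(c3+c4)/2,"lowmid",(c1+c2)/2)
# check with top pink
it=cv2.imread("pics/top0.png"); h2=cv2.cvtColor(it,cv2.COLOR_BGR2HSV)
pk=(((h2[...,0]<6)|(h2[...,0]>172))&(h2[...,1]>110)&(h2[...,2]>110)).astype(np.uint8); z=np.zeros_like(pk); z[130:185,170:240]=pk[130:185,170:240]
q=cv2.boxPoints(cv2.minAreaRect(np.argwhere(big(z))[:,::-1].astype(np.float32))); print("top pink",onplane("top",q,.033)[:,:2].tolist())
E
```

```text
345 418 127 244
pink lower edge [0.6685146  0.17066827] [0.66956294 0.06166715] w 0.10900616 mid [0.6690388  0.11616771] xaxis yaw from edge 0.551033 sides 53.44731 9.5707855
low [0.4734731  0.16662145] -79.82401
up [0.63575095 0.1695207 ] -82.482216
T [0.5371052  0.27514204] 9.946886
B [ 0.6101007  -0.03927201] 10.118252
ply [0.45653048 0.26101154] [ 0.51352364 -0.05650675] [0.61989623 0.28966123] [ 0.6620808  -0.02999584] 0.32259277 0.32242858 upmid [0.6409885  0.12983268] lowmid [0.48502707 0.10225239]Traceback (most recent call last):
  File "<stdin>", line 26, in <module>
  File "<stdin>", line 8, in big
ValueError: attempt to get argmax of an empty sequence
```

```bash
python3 - <<'E'
from h import *; import pickle
s=pickle.load(open("w1.pkl","rb"))
im=cv2.imread("pics/w1.png"); print(cv2.cvtColor(im,cv2.COLOR_BGR2HSV)[190,332:350].tolist())
def quad(im,box):
    b,g,r=[im[...,i].astype(float) for i in range(3)]; x0,x1,y0,y1=box
    m=np.zeros(im.shape[:2],np.uint8); k=((r>1.6*g)&(r>1.6*b)&(r>80)).astype(np.uint8); m[y0:y1,x0:x1]=k[y0:y1,x0:x1]
    m=cv2.morphologyEx(m,cv2.MORPH_CLOSE,np.ones((7,7))); m=cv2.morphologyEx(m,cv2.MORPH_OPEN,np.ones((7,7)))
    c=max(cv2.findContours(m,0,1)[0],key=cv2.contourArea); h=cv2.convexHull(c)
    for e in np.arange(1,15,.5):
        a=cv2.approxPolyDP(h,e,True)
        if len(a)==4: return a[:,0].astype(float)
for n,f,b,st in(("wrist","w1",(325,425,115,255),s),("top","top0",(170,240,130,185),None)):
    q=quad(cv2.imread(f"pics/{f}.png"),b); w=onplane(n,q,.033,st)[:,:2]
    w=w[np.argsort(w@[.985,.174])]; print(n,q.tolist(),w.round(4).tolist(),"lower mid",(w[0]+w[1])/2,"upper mid",(w[2]+w[3])/2,"width",np.linalg.norm(w[0]-w[1]))
E
```

```text
[[22, 126, 152], [19, 135, 145], [18, 141, 139], [17, 140, 138], [17, 144, 131], [15, 146, 119], [11, 158, 121], [8, 165, 148], [8, 164, 171], [8, 164, 180], [8, 161, 182], [8, 163, 181], [8, 163, 181], [8, 165, 181], [8, 165, 181], [7, 161, 182], [8, 164, 182], [7, 163, 181]]
wrist [[419.0, 125.0], [410.0, 241.0], [338.0, 246.0], [339.0, 131.0]] [[0.6568, 0.0579], [0.6316, 0.2026], [0.7502, 0.0737], [0.7247, 0.2202]] lower mid [0.64422358 0.13024922] upper mid [0.73745148 0.14698274] width 0.14696494110719927
top [[223.0, 142.0], [226.0, 166.0], [185.0, 164.0], [185.0, 147.0]] [[0.6558, 0.0626], [0.6659, 0.2016], [0.7404, 0.0722], [0.7256, 0.2022]] lower mid [0.66082806 0.13209213] upper mid [0.73298882 0.13719147] width 0.13944304331561294
```

```bash
python3 -m inch '[[[-0.012,-0.05,0],-0.01,1],[[-0.024,-0.1,0],-0.02,1],[[-0.036,-0.16,0],-0.02,1],[[-0.048,-0.22,-0.02],-0.02,1],[[-0.05,-0.28,-0.04],-0.02,1]]'
python3 - <<'E'
from h import *
s=ctrl.observe(); im=ctrl.camera("wrist"); cv2.imwrite("pics/w2.png",im[:,:,::-1])
import pickle; pickle.dump(s,open("w2.pkl","wb"))
print(s["time"],s["ee_pos"],np.round(s["tool_rot"],3).tolist())
E
```

```text
time: 2.08
ee_pos: [0.4826, -0.1195, 0.2469]
tool_rot: [[-0.088, 0.996, 0.001], [0.996, 0.088, -0.0], [-0.0, 0.001, -1.0]]
wrist_force: [0.4, 1.0, 0.0]
finger_gap: 1.003
grasp_force: 0.0
2.075 [ 0.48255606 -0.11951424  0.24690977] [[-0.088, 0.996, 0.001], [0.996, 0.088, -0.0], [-0.0, 0.001, -1.0]]
```

View pics/w2.png

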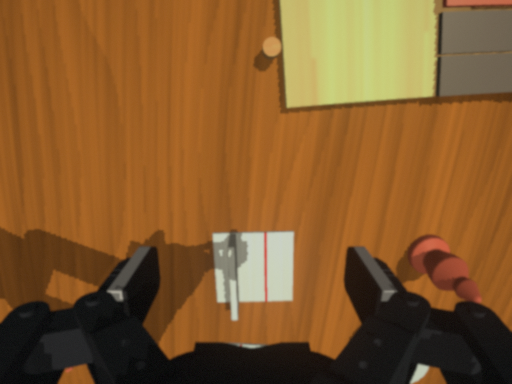

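Now the flashing fills (213..294, 232..304), with its rib at column ~234 and the red line at column ~266. The finial's foot is near (430,248), to the right of it.

```bash
cat > flash.py <<'E'
from h import *
def fit(p):
    vx,vy,x,y=cv2.fitLine(p.astype(np.float32),cv2.DIST_HUBER,0,.01,.01).ravel(); return np.array([x,y]),np.array([vx,vy])
yaw=lambda d:np.degrees(np.arctan2(d[1],d[0]))
def redline(im,box,s,z):
    x0,x1,y0,y1=box; c=im[y0:y1,x0:x1].astype(float); m=(c[...,2]>1.5*c[...,1])&(c[...,2]>1.5*c[...,0])
    p=np.argwhere(m)[:,::-1]+[x0,y0]; w=onplane("wrist",p,z,s)[:,:2]; o,d=fit(w); d=d*np.sign(d[1]); t=(w-o)@d
    return o+d*t.min(),o+d*t.max(),d
E
python3 - <<'E'
from flash import *; import pickle
s=pickle.load(open("w2.pkl","rb")); im=cv2.imread("pics/w2.png")
a,b,d=redline(im,(258,274,228,306),s,.003); print("red",a,b,np.linalg.norm(a-b),"x yaw",yaw(d)-90)
n=np.array([d[1],-d[0]]); print("rib from red",(a+b)/2-.04*n)
hs=cv2.cvtColor(im,cv2.COLOR_BGR2HSV); m=((hs[...,1]<70)&(hs[...,2]>140))
R=np.array([[np.nonzero(m[r,270:320])[0].max()+270.5,r] for r in range(238,297)]); w=onplane("wrist",R,.003,s)[:,:2]; o,e=fit(w); e*=np.sign(e[1]); print("front yaw",yaw(e)-90,"dist red->front",(o-(a+b)/2)@n)
q=np.array([[213,233],[294,232],[293,301],[217,304.]]); w=onplane("wrist",q,.003,s)[:,:2]; print("corners",w.round(4).tolist(),np.linalg.norm(w-np.roll(w,1,0),axis=1).round(4))
print("rib top ends",onplane("wrist",[[232,234],[235,320]],.041,s)[:,:2])
print("finial",onplane("wrist",[[430,248]],.0,s)); print("gripper y yaw",yaw(np.array(s["tool_rot"])[:2,1]))
E
```

```text
red [ 0.51891445 -0.31241968] [ 0.5066279  -0.20043339] 0.11265828516743695 x yaw 6.2611465
rib from red [ 0.47300977 -0.26078895]
front yaw 5.6796036 dist red->front 0.035038754564983135
corners [[0.4434, -0.2129], [0.5431, -0.2029], [0.5547, -0.3028], [0.4537, -0.3164]] [0.104  0.1002 0.1006 0.1019]
rib top ends [[ 0.46796811 -0.1948322 ]
 [ 0.47933282 -0.30943714]]
finial [[ 0.72362845 -0.21241657  0.        ]]
gripper y yaw 5.021814870596403
```

Measured: rib ≈ (0.474, -0.2605), yaw ≈ 6.1°. The flange sides come out at 100–104 mm and red to front at 35.0 mm, both as specified. Going down to it.

```bash
python3 -m inch '[[[-0.004,-0.06,-0.02],0.01,1],[[-0.009,-0.11,-0.06],0.019,1],[[-0.009,-0.14,-0.1],0.019,1],[[-0.009,-0.14,-0.135],0.019,1],[[-0.009,-0.14,-0.135],0.019,1]]' 80
python3 - <<'E'
from h import *
s=ctrl.observe(); im=ctrl.camera("wrist"); cv2.imwrite("pics/w3.png",im[:,:,::-1])
import pickle; pickle.dump(s,open("w3.pkl","wb"))
print(s["time"],s["ee_pos"],s["wrist_force"])
E
```

```text
time: 2.75
ee_pos: [0.4716, -0.2562, 0.1086]
tool_rot: [[-0.105, 0.994, -0.007], [0.994, 0.105, 0.006], [0.006, -0.006, -1.0]]
wrist_force: [-0.0, 0.2, 0.3]
finger_gap: 1.001
grasp_force: 0.0
2.75 [ 0.4716451  -0.25620504  0.10859439] [-0.02770539  0.20817378  0.32954858]
```

View pics/w3.png

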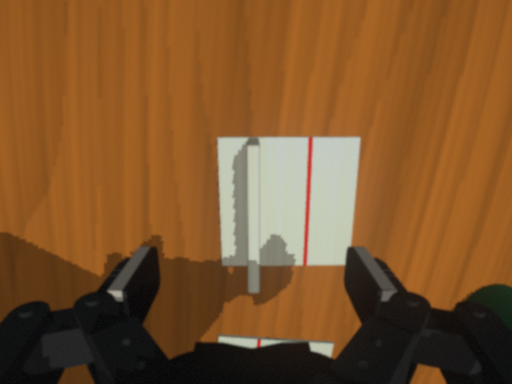

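The flashing covers (218..360, 137..265). Its rib, at column ~253, is centred between the fingers, so I'll go down and grip.

```bash
python3 - <<'E'
from h import *; import pickle
s=pickle.load(open("w3.pkl","rb")); w=onplane("wrist",[[218,137],[360,137],[352,265],[222,265]],.003,s)[:,:2]
f=(w[1]+w[2])/2;r=(w[0]+w[3])/2;d=(f-r);print(w.round(4).tolist(),d,np.degrees(np.arctan2(d[1],d[0])),np.linalg.norm(d),"rib",r+.25*d, ctrl.observe()["ee_pos"])
E
python3 -m inch '[[[0.001,0,-0.03],0.01,1],[[0.001,0,-0.06],0.01,1],[[0.001,0,-0.079],0.01,1],[[0.001,0,-0.079],0.01,1],[[0.001,0,-0.079],0.01,0.5]]' 80
```

```text
[[0.4433, -0.2129], [0.5426, -0.2021], [0.5565, -0.302], [0.4539, -0.3128]] [0.10095524 0.01080559] 6.10930782740512 0.1015318777488903 rib [ 0.47384448 -0.26014676] [ 0.47333461 -0.2570755   0.11090739]
time: 3.42
ee_pos: [0.4765, -0.2588, 0.0346]
tool_rot: [[-0.116, 0.993, 0.002], [0.993, 0.116, -0.002], [-0.002, 0.002, -1.0]]
wrist_force: [-0.3, -0.4, -0.5]
finger_gap: 0.821
grasp_force: 0.0
```

```bash
python3 -m inch '[[[-0.002,-0.001,-0.001],-0.008,0],[[-0.002,-0.001,-0.001],-0.008,-0.5],[[-0.002,-0.001,-0.001],-0.008,-1],[[-0.002,-0.001,-0.001],-0.008,-1],[[-0.002,-0.001,-0.001],-0.008,-1]]' 80
python3 -m inch '[[[0,0,0],0,-1],[[0,0,0],0,-1],[[0,0,0],0,-1],[[0,0,0],0,-1],[[0,0,0],0,-1]]' 80
```

```text
time: 4.05
ee_pos: [0.4736, -0.2595, 0.0326]
tool_rot: [[-0.108, 0.994, 0.001], [0.994, 0.108, -0.001], [-0.001, 0.001, -1.0]]
wrist_force: [-1.0, 0.1, 2.8]
finger_gap: 0.081
grasp_force: 78.8
time: 4.68
ee_pos: [0.4736, -0.2595, 0.0326]
tool_rot: [[-0.108, 0.994, 0.001], [0.994, 0.108, -0.001], [-0.001, 0.001, -1.0]]
wrist_force: [-1.4, 0.3, 5.6]
finger_gap: 0.083
grasp_force: 79.1
```

```bash
python3 -m inch '[[[0,0,0.02],0,-1],[[0,0,0.05],0,-1],[[0.01,0.05,0.07],0.01,-1],[[0.015,0.1,0.07],0.02,-1],[[0.023,0.15,0.07],0.03,-1]]' 80
python3 -m inch '[[[0.007,0.05,0],0.01,-1],[[0.015,0.1,0],0.02,-1],[[0.022,0.15,0],0.03,-1],[[0.029,0.19,0],0.037,-1],[[0.033,0.22,0],0.037,-1]]' 80
python3 - <<'E'
from h import *
s=ctrl.observe(); im=ctrl.camera("wrist"); cv2.imwrite("pics/w4.png",im[:,:,::-1])
import pickle; pickle.dump(s,open("w4.pkl","wb"))
print(s["time"],s["ee_pos"],s["wrist_force"])
E
```

```text
time: 5.3
ee_pos: [0.4956, -0.1075, 0.1015]
tool_rot: [[-0.137, 0.991, -0.001], [0.991, 0.137, 0.001], [0.001, -0.001, -1.0]]
wrist_force: [-0.2, 0.0, -1.0]
finger_gap: 0.083
grasp_force: 78.1
time: 5.92
ee_pos: [0.5283, 0.1128, 0.1009]
tool_rot: [[-0.176, 0.984, -0.002], [0.984, 0.176, 0.0], [0.001, -0.002, -1.0]]
wrist_force: [-0.2, -1.0, -1.8]
finger_gap: 0.084
grasp_force: 78.1
5.925 [0.52834967 0.11279372 0.10093347] [-0.23288081 -0.97444664 -1.83897289]
```

View pics/w4.png

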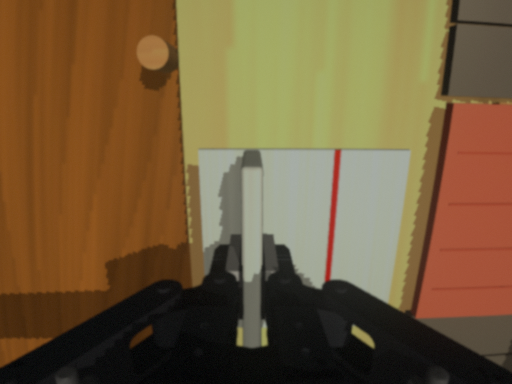

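The flashing is held level, rib in the fingers, with the red line running (338,150)–(328,280) and the flange's front edge at column ~405. The pink shingle's lower edge runs (449,103)–(414,315) ahead of it. Next, compare both in world coordinates.

```bash
python3 - <<'E'
from flash import *; import pickle
s=pickle.load(open("w4.pkl","rb")); im=cv2.imread("pics/w4.png"); z=.1009-.0326+.003
a,b,d=redline(im,(322,345,153,276),s,z); n=np.array([d[1],-d[0]]); t=np.array(s["tool_rot"])
print("red yaw",yaw(d)-90,"tool yaw",yaw(t[:2,1]),"red-TCP along x",(a-np.array(s["ee_pos"])[:2])@n)
c=onplane("wrist",[[199,150],[410,150]],z,s)[:,:2]; print("far side corners",c,(c-np.array(s["ee_pos"])[:2])@np.c_[n,d],np.linalg.norm(c[0]-c[1]))
b_,g,r=[im[...,i].astype(float) for i in range(3)]; m=(r>1.6*g)&(r>1.6*b_)&(r>80)
P=np.array([[np.nonzero(m[y,380:])[0].min()+379.5,y] for y in range(112,305)]); o,e=fit(onplane("wrist",P,.033,s)[:,:2]); e*=np.sign(e[1])
k=onplane("wrist",[[449,103],[414,317]],.033,s)[:,:2]; print("pink yaw",yaw(e)-90,"on edge",o,"corners",k.round(4).tolist(),"mid",k.mean(0),np.linalg.norm(k[0]-k[1]))
yl=cv2.cvtColor(im,cv2.COLOR_BGR2HSV); yl=(yl[...,0]>20)&(yl[...,0]<45)&(yl[...,1]>70)
P=np.array([[np.nonzero(yl[y])[0].min()-.5,y] for y in range(5,130)]); o2,e2=fit(onplane("wrist",P,.018,s)[:,:2]); e2*=np.sign(e2[1]);n2=np.array([e2[1],-e2[0]])
print("ply low yaw",yaw(e2)-90,"dist to pink edge",(o-o2)@n2, "mouth",k.mean(0)@n2)
E
```

```text
red yaw 10.046036 tool yaw 10.110671020190658 red-TCP along x 0.040859490776491605
far side corners [[0.49610472 0.15650459]
 [0.59444555 0.17432712]] [[-0.02412566  0.04866548]
 [ 0.07581635  0.04906024]] 0.0999427897875327
pink yaw 9.799408 on edge [0.6425915  0.13715944] corners [[0.6294, 0.2025], [0.6567, 0.0576]] mid [0.64300531 0.13005061] 0.1474720925542611
ply low yaw 10.107597 dist to pink edge 0.16029379 mouth 0.6558493532475904
```

```bash
python3 -m inch '[[[0,0,-0.02],0,-1],[[0,0,-0.038],0,-1],[[0,0,-0.047],0,-1],[[0,0,-0.047],0,-1],[[0,0,-0.047],0,-1]]' 80
python3 -m inch '[[[0,0,-0.001],0,-1],[[0,0,-0.002],0,-1],[[0,0,-0.002],0,-1],[[0,0,-0.002],0,-1],[[0,0,-0.002],0,-1]]' 80
```

```text
time: 6.6
ee_pos: [0.5298, 0.1106, 0.0555]
tool_rot: [[-0.174, 0.985, 0.001], [0.985, 0.174, 0.0], [-0.0, 0.001, -1.0]]
wrist_force: [0.9, 0.3, -1.0]
finger_gap: 0.078
grasp_force: 78.2
time: 7.22
ee_pos: [0.5293, 0.1109, 0.0531]
tool_rot: [[-0.174, 0.985, 0.0], [0.985, 0.174, 0.0], [-0.0, 0.0, -1.0]]
wrist_force: [0.3, -1.4, -1.6]
finger_gap: 0.084
grasp_force: 78.2
```

```bash
python3 -m inch '[[[0,0,-0.001],0,-1],[[0,0,-0.002],0,-1],[[0,0,-0.003],0,-1],[[0,0,-0.003],0,-1],[[0,0,-0.003],0,-1]]' 80
python3 -m inch '[[[0,0,-0.001],0,-1],[[0,0,-0.001],0,-1],[[0,0,-0.001],0,-1],[[0,0,-0.001],0,-1],[[0,0,-0.001],0,-1]]' 80
```

```text
time: 7.85
ee_pos: [0.5293, 0.1109, 0.0506]
tool_rot: [[-0.174, 0.985, -0.0], [0.985, 0.174, -0.0], [-0.0, -0.0, -1.0]]
wrist_force: [-3.0, -1.2, 5.2]
finger_gap: 0.082
grasp_force: 79.2
time: 8.48
ee_pos: [0.5293, 0.1109, 0.0506]
tool_rot: [[-0.174, 0.985, -0.0], [0.985, 0.174, -0.0], [-0.0, -0.0, -1.0]]
wrist_force: [-6.4, -0.7, 12.3]
finger_gap: 0.082
grasp_force: 80.3
```

Contact came at TCP z 0.0506, as predicted, and the stiffness is about 7 N/mm. I'll ease the push, then slide in along the roof's x axis (0.985, 0.174).

```bash
python3 -m inch '[[[0.000,0.000,0.001],0,-1],[[0.01,0.0017,0.001],0,-1],[[0.02,0.0035,0.001],0,-1],[[0.03,0.0053,0.001],0,-1],[[0.04,0.007,0.001],0,-1]]' 80
python3 -m inch '[[[0.004,0.0007,0],0,-1],[[0.008,0.0014,0],0,-1],[[0.012,0.0021,0],0,-1],[[0.016,0.0028,0],0,-1],[[0.016,0.0028,0],0,-1]]' 80
python3 - <<'E'
from h import *
s=ctrl.observe(); im=ctrl.camera("wrist"); cv2.imwrite("pics/w5.png",im[:,:,::-1])
print(s["time"],s["ee_pos"],s["wrist_force"])
E
```

```text
time: 9.1
ee_pos: [0.5681, 0.1177, 0.0506]
tool_rot: [[-0.174, 0.985, -0.004], [0.985, 0.174, -0.001], [0.0, -0.004, -1.0]]
wrist_force: [-8.6, -1.4, 10.0]
finger_gap: 0.08
grasp_force: 80.0
time: 9.72
ee_pos: [0.5851, 0.1206, 0.0506]
tool_rot: [[-0.174, 0.985, -0.001], [0.985, 0.174, -0.0], [-0.0, -0.001, -1.0]]
wrist_force: [-5.1, -1.2, 7.0]
finger_gap: 0.081
grasp_force: 79.5
9.725 [0.5850717  0.12061362 0.05059129] [-5.12579443 -1.16208257  7.00417486]
```

View pics/w5.png

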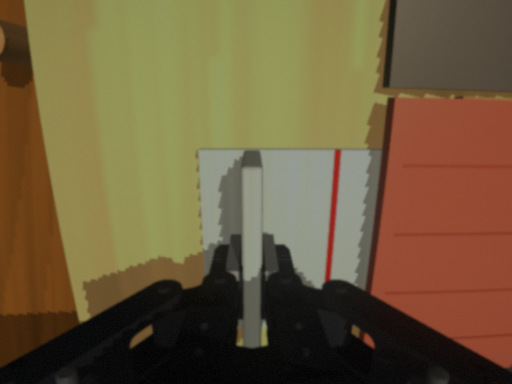

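The flange's front edge has gone under the pink shingle, whose edge is at column ~385. The red line, at ~335, has about 17 mm to go.

```bash
python3 -m inch '[[[0.004,0.0007,0],0,-1],[[0.008,0.0014,0],0,-1],[[0.012,0.0021,0],0,-1],[[0.015,0.0026,0],0,-1],[[0.015,0.0026,0],0,-1]]' 80
python3 -m inch '[[[0.001,0.0002,0],0,-1],[[0.002,0.0004,0],0,-1],[[0.003,0.0005,0],0,-1],[[0.003,0.0005,0],0,-1],[[0.003,0.0005,0],0,-1]]' 80
```

```text
time: 10.4
ee_pos: [0.5999, 0.1232, 0.0506]
tool_rot: [[-0.174, 0.985, -0.001], [0.985, 0.174, -0.0], [-0.0, -0.001, -1.0]]
wrist_force: [-5.2, -1.1, 7.1]
finger_gap: 0.08
grasp_force: 79.6
time: 11.02
ee_pos: [0.6023, 0.1236, 0.0506]
tool_rot: [[-0.174, 0.985, -0.003], [0.985, 0.174, -0.0], [0.0, -0.003, -1.0]]
wrist_force: [-6.2, -0.6, 9.2]
finger_gap: 0.08
grasp_force: 79.8
```

```bash
python3 -m inch '[[[0.0005,0.0001,0],0,-1],[[0.001,0.0002,0],0,-1],[[0.0015,0.0003,0],0,-1],[[0.0015,0.0003,0],0,-1],[[0.0015,0.0003,0],0,-1]]' 80
python3 - <<'E'
from h import *
s=ctrl.observe(); im=ctrl.camera("wrist"); cv2.imwrite("pics/w6.png",im[:,:,::-1])
print(s["ee_pos"],s["wrist_force"])
E
```

```text
time: 11.65
ee_pos: [0.6037, 0.1239, 0.0506]
tool_rot: [[-0.174, 0.985, -0.003], [0.985, 0.174, -0.001], [-0.0, -0.003, -1.0]]
wrist_force: [-6.2, -0.6, 9.8]
finger_gap: 0.084
grasp_force: 79.9
[0.60371379 0.12385    0.05059696] [-6.18881544 -0.56248293  9.81243501]
```

View pics/w6.png

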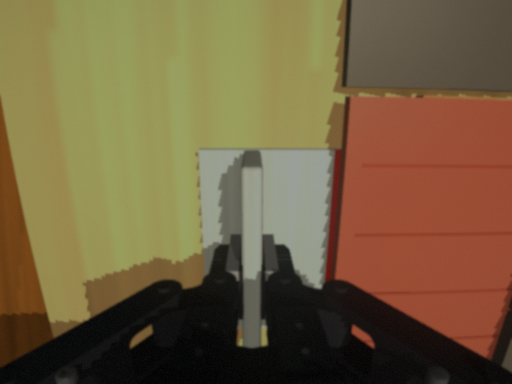

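The red line, at column ~337, now lies right at the shingle's edge. I'll nudge on until the batten stops it.

```bash
python3 -m inch '[[[0.0005,0.0001,0],0,-1],[[0.001,0.0002,0],0,-1],[[0.0015,0.0003,0],0,-1],[[0.0015,0.0003,0],0,-1],[[0.0015,0.0003,0],0,-1]]' 80
python3 -m inch '[[[0.0005,0.0001,0],0,-1],[[0.001,0.0002,0],0,-1],[[0.001,0.0002,0],0,-1],[[0.001,0.0002,0],0,-1],[[0.001,0.0002,0],0,-1]]' 80
```

```text
time: 12.32
ee_pos: [0.6041, 0.1239, 0.0506]
tool_rot: [[-0.174, 0.985, -0.005], [0.985, 0.174, -0.001], [-0.0, -0.006, -1.0]]
wrist_force: [-10.4, -2.7, 11.4]
finger_gap: 0.083
grasp_force: 80.2
time: 12.95
ee_pos: [0.6041, 0.124, 0.0506]
tool_rot: [[-0.175, 0.985, -0.008], [0.985, 0.175, -0.002], [-0.0, -0.008, -1.0]]
wrist_force: [-13.8, -3.6, 16.2]
finger_gap: 0.081
grasp_force: 80.5
```

It is stopped against the batten: x holds at 0.6041 and the force is rising. Easing the forward push by 1 mm.

```bash
python3 -m inch '[[[-0.001,-0.0002,0],0,-1],[[-0.001,-0.0002,0],0,-1],[[-0.001,-0.0002,0],0,-1],[[-0.001,-0.0002,0],0,-1],[[-0.001,-0.0002,0],0,-1]]' 80
python3 -m inch '[[[0,0,0],0,-1],[[0,0,0],0,-1],[[0,0,0],0,-1],[[0,0,0],0,-1],[[0,0,0],0,-1]]' 80
```

```text
time: 13.58
ee_pos: [0.6041, 0.124, 0.0506]
tool_rot: [[-0.174, 0.985, -0.005], [0.985, 0.174, -0.001], [-0.0, -0.005, -1.0]]
wrist_force: [-10.1, -1.6, 12.1]
finger_gap: 0.084
grasp_force: 80.1
time: 14.2
ee_pos: [0.6041, 0.124, 0.0506]
tool_rot: [[-0.174, 0.985, -0.005], [0.985, 0.174, -0.001], [-0.0, -0.005, -1.0]]
wrist_force: [-10.5, -1.5, 12.0]
finger_gap: 0.078
grasp_force: 80.1
```

Steady push of 12 N, square and centred (front about 35 mm in). Handing it in.

```bash
python3 -c "
from bench import ctrl
print(ctrl.sign_off())"
```

```text
the job is handed in; nothing more can be done
None
```

I handed the job in with the flashing slid squarely under the loose shingle and against the batten, the gripper still holding it down on the plywood at about 12 N; the hand-in gave no verdict, and I did not measure the shingle's lift.

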